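# Put the dip gauge back in the drip tank

## Robot

A 6-joint arm with a two-finger parallel gripper is mounted at the origin on the work surface. World frame = base frame: x ahead of the robot, y to its left, z up, the work surface at z = 0. Lengths are in m, angles in rad, forces in N, time in s.
With the tool pointing down it reaches from about 0.425 to 1.125 m from the base axis. Payload 14.9 kg.
Tool frame: the origin (TCP) lies at the very end of the fingers, on their centre line; the grasp point (between the pads) lies 19 mm behind it (env.grip_point_offset is the distance from the TCP to the grasp point, in m); z points along the fingers, y is the direction in which the jaws open and shut (so a half turn about z gives the same grasp; the last joint's range is limited). The gripper opens to 91 mm and grips with 3 to 60 N. Pads are 32 mm wide; open, the fingers measure 118 mm over their backs; the gripper's body (76 mm by 178 mm) begins 60 mm behind the grasp point.
Start: joints at [-1.299, 0.379, 1.734, -0, 1.028, -0.033], TCP at [0.21, -0.668, 0.214] pointing down, gripper open.
Joint ranges: [-2.77, 2.77], [-0.74, 2.19], [0, 2.66], [-1.06, 4.2], [0.31, 2.87], [-3.08, 3.08]. Speed limits (rad/s): [1.89, 1.89, 2.39, 3.14, 3.14, 3.14].

## Interface

Orientations are given as a rotation vector (axis times angle).
In Python, from station import env, viewer, job gives the robot as it stands. The module is installed in compiled form; this text tells all that it offers.
- The arm moves only by the shell command python3 -m handwheel 'ROWS' [FORCE]. ROWS is JSON, one flat list of numbers, 7 for each row, row after row: the shift along the world's x, y, z in m, then the turn, a rotation vector about the world's x, y, z in degrees, then the opening, from -1 (shut) to 1 (fully open). In form: [dx, dy, dz, rx, ry, rz, grip, dx, dy, dz, rx, ry, rz, grip, ...]. A call has 1 to 20 rows; each row shifts and turns the commanded pose from where the row before left it; what a row does not reach is not made up. A row lasts 1/12 s, in which the tool goes at most 41.7 mm and 7.16 degrees, less where a joint would pass 70% of its speed; a pose out of reach is approached as far as the arm can. A call is refused whole if a number of a shift passes 0.0417 or a number of a turn 7.16, either way. A call with a gripper value outside its range is refused whole. The fingers move at their own pace and stop on an object; FORCE is the grip in N (left out, the last holds). Time passes only in rows, so rows that do not move let the fingers close. It gives the time, the measured TCP pose, the force and the opening at its end, in the units of the state.
- env.observe(): the state, without advancing time (a new reading comes with each control period).
- viewer.camera(name): name is "scene" or "side" or "wrist"; returns the picture (480x640x3 uint8, red, green, blue); there is no depth.
- viewer.get_calibration(name): a dict with "fx", "fy", "cx", "cy" (pixels), "D" ([k1, k2, p1, p2, k3] as OpenCV has them; the pictures are not rectified), "cam_to_world" (4x4, takes a point from camera to world coordinates); the wrist camera has in their place "hand_eye" (4x4, takes a point from camera to tool coordinates, whose origin is the TCP and whose axes are the flange's). Camera axes: x right, y up, looking along -z (the intrinsics and any distortion apply to the point x, -y, -z); pixel columns grow to the right and rows downward; lengths in m; the calibration is good to about 2 mm. A picture is of the moment at which its call begins: read the wrist's pose just before it. get_calibration takes no time and is no camera call.
- job.close_job(): hands the job in, once; it reports no verdict.
Trained networks look in the newest picture that a camera, given by its name, has taken for a name from the list of things; names that differ only in an ending like _2 or _b are one class to them, and where a whole thing is asked for, a point or a joint stands for the part that bears it (a point fixed in the world has none). Each returns a list of dicts, best first, with "p" (0 to 1); they miss things now and then, are a little off and sometimes report something else, mostly with a low value. They report only what shows in the picture. A call takes as long as a camera call. They do not tell look-alikes from the thing itself.
- viewer.spot_in(camera, label): "point" ([x, y, z] in m, in the coordinates of the camera as it stood for that picture, good to about 4 mm: the middle of the surface that is visible of it).
The state is a dict: "t": time; "joint_pos": joint angles; "qd": joint speeds; "joint_efforts": joint torques, N m; "ee_pos": TCP position; "tool_rot": TCP orientation; "contact_force": force on the tool from outside, world axes, zero at the start; "wrist_torque": the same for the moment, N m; "grip_width": opening from 0.0 (shut) to 1.0 (fully open).
Only numpy, scipy, OpenCV 4.12 (cv2) and the standard library are available. Lean on these libraries where they do the work, as an engineer would, in place of code of your own. Each camera call takes 0.05 s, during which the arm holds its last target.

## Task

The drip tank of the beverage counter has been cleaned and needs its dip gauge back. From the rack take the long flat-bladed gauge, the one with the upright flat grip, and lower its blade into the tank's oblong slot, in line with it, until the gauge's cap plate rests flat on the tank top, then let go. Do not drop it in from above, and leave the other two instruments hanging in the rack.

Things in the scene. Friction and masses are not known exactly. Their poses are not given: they have to be found in the camera images.
- long_gauge_grip (a point): Grip centre of the gauge to use; hangs upright in any of 3 rack bays. z up, y along blade width, x through its thickness. Black flat grip 14 (x) x 40 (y) x 53 mm tall; its top 26 mm above this point. Steel cap plate 56 (x) x 84 (y) x 5 mm, underside 32 mm below this point, lies on the rack top. Blade 4 x 40 mm, 85 mm long, ends 117 mm below this point. 0.2 kg. Half-turn alike.
- slot (a point): Centre of the mouth of the oblong slot, in the top surface of the fixed steel drip tank (156 x 206 mm, 100 mm tall). z up, y along the slot's length, x across. Slot 27 (x) x 61 (y) mm through an 8 mm top plate, hollow below: the blade goes in until the cap plate lies on the tank top. A round 30 mm hole, not used, lies 103 mm away towards -y.
- short_gauge_grip (a point): Short gauge in the rack, to be left there: same cap plate, round black knob 34 mm across on top, flat blade only 40 mm long. Point 32 mm above the cap's underside; knob top 26 mm above it. Rack: aluminium, 100 x 320 mm, 100 mm tall, bays in a row 100 mm apart, slots 15 x 53 mm, so lift straight up.
- stem_grip (a point): Third instrument in the rack, to be left there: same cap plate, black T-bar handle 70 mm long on top, thin round stem 85 mm long below. Point 32 mm above the cap's underside; T-bar top 26 mm above it.
Mind the look-alikes: they are no part of the job. What is shaped like the part that bears long_gauge_grip but blue is not meant.

How it is judged:
At the end, for the whole second after the job is handed in: The long gauge stands free and still in the oblong slot, upright (0.1 rad), in line with the slot (0.4 rad), grip point within 18 mm of the slot centre in plan and 27 to 37 mm above the tank top (cap plate resting on it); the other two instruments hang within 20 mm of where they started (z of long_gauge_grip in the frame of slot between 0.027 and 0.037 m and horizontal distance between long_gauge_grip and slot below 0.018 m and angle between the y axis of long_gauge_grip and the y axis of slot, either way round below 0.4 rad and angle between long_gauge_grip's own z axis and vertical below 0.1 rad and linear speed of long_gauge below 0.02 m/s and distance of each of short_gauge_grip, stem_grip from where it was at the start of the episode below 0.02 m); the robot touches nothing.
It fails at once if the long gauge is let go over the slot with its cap plate still more than 20 mm above the tank top (dropped in) (z of long_gauge_grip in the frame of slot above 0.052 m and horizontal distance between long_gauge_grip and slot below 0.04 m and contact force between the fingers and long_gauge below 0.05 N).
It fails at once if one of the other two instruments is pulled out of the rack or knocked more than 40 mm out of place (distance of any of short_gauge_grip, stem_grip from where it was at the start of the episode above 0.04 m).
It also fails if it takes over 40 s, if anything falls off the work surface, if the arm or the gripper's body presses on something with over 40 N, if the wrist force passes 120 N, or if a joint passes its speed limit or range.

## Working session

There is one attempt and no reset: what is moved stays moved. The work goes in short steps, Python scripts to look and compute and a shell command to move; the robot and the scene stay as the last step left them, time stands still between calls to the robot, and variables do not carry over. Pictures are saved under pics/ and viewed, and the job is handed in when it is done.

```bash
mkdir -p pics
python3 - <<'E'
from station import env, viewer, job
import cv2, numpy as np
s=env.observe()
print({k:np.round(v,3).tolist() for k,v in s.items()}, env.grip_point_offset)
for n in ["scene","side","wrist"]:
    im=viewer.camera(n); cv2.imwrite(f"pics/{n}0.png",im[:,:,::-1])
    c=viewer.get_calibration(n)
    print(n,{k:np.round(v,4).tolist() for k,v in c.items()})
E
```

```text
{'t': 0.0, 'joint_pos': [-1.299, 0.379, 1.735, 0.0, 1.029, -0.033], 'qd': [-0.001, 0.001, 0.001, -0.0, 0.003, 0.0], 'joint_efforts': [-0.001, -76.373, -43.437, 0.065, 0.043, -0.0], 'ee_pos': [0.21, -0.667, 0.213], 'tool_rot': [-3.104, -0.477, 0.0], 'contact_force': [0.125, 0.315, -0.633], 'wrist_torque': [-0.028, 0.054, 0.062], 'grip_width': 1.003} 0.0188
scene {'fx': 446.8098, 'fy': 446.8098, 'cx': 319.5163, 'cy': 250.6016, 'D': [0.0291, 0.0, 0.0, 0.0, 0.0], 'cam_to_world': [[0.092, -0.8221, 0.5619, 0.9225], [0.9957, 0.0714, -0.0586, -0.0075], [0.0081, 0.5648, 0.8252, 0.8921], [0.0, 0.0, 0.0, 1.0]]}
side {'fx': 551.8237, 'fy': 551.8237, 'cx': 310.6536, 'cy': 241.8935, 'D': [-0.0823, 0.0, 0.0, 0.0, 0.0], 'cam_to_world': [[-0.9267, 0.2527, -0.2782, 0.1658], [-0.3758, -0.6115, 0.6963, 0.7619], [0.0058, 0.7498, 0.6616, 0.8348], [0.0, 0.0, 0.0, 1.0]]}
wrist {'fx': 408.5017, 'fy': 408.5017, 'cx': 315.0623, 'cy': 235.0467, 'D': [-0.0362, 0.0, 0.0, 0.0, 0.0], 'hand_eye': [[-0.0003, 0.9684, 0.2494, 0.07], [1.0, 0.0003, -0.0003, 0.0011], [-0.0003, 0.2494, -0.9684, -0.1708], [0.0, 0.0, 0.0, 1.0]]}
```

View pics/scene0.png

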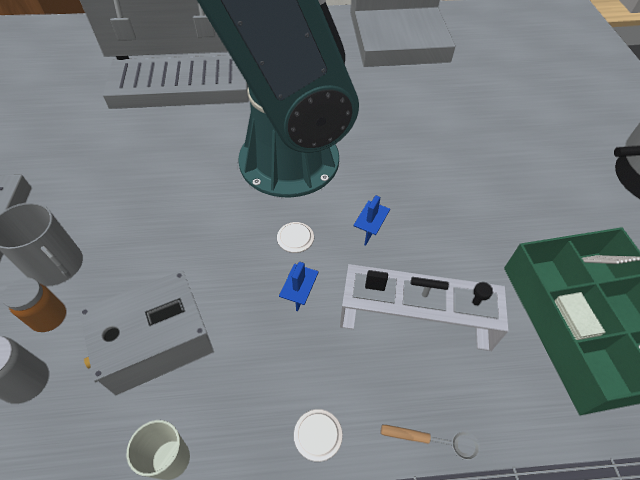

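View pics/side0.png

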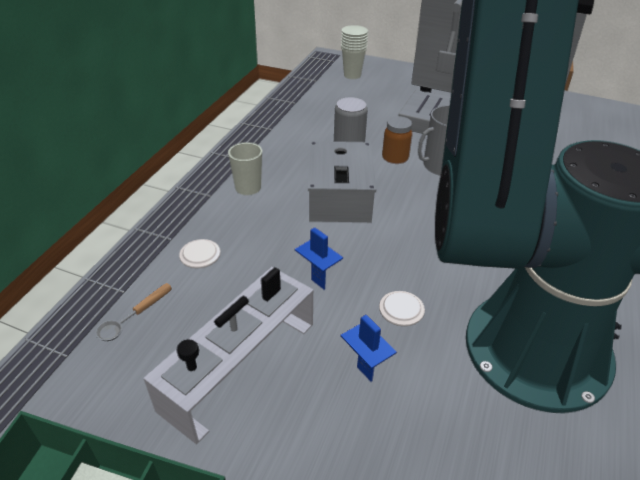

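View pics/wrist0.png

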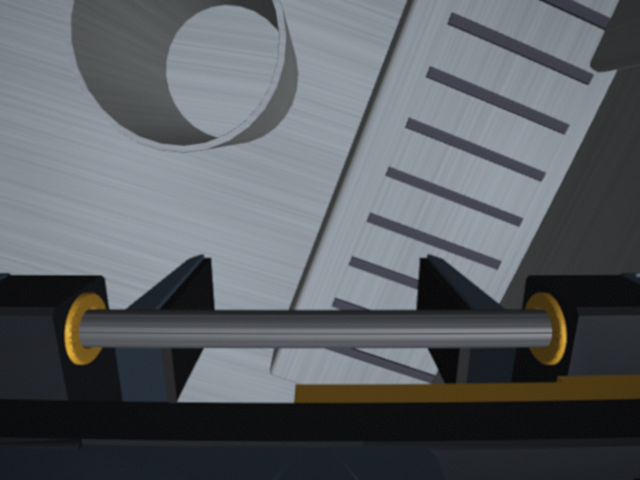

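The scene shows three flat-gripped candidates: a black one in the rack bay nearest the tank (376,280), and blue look-alikes at (373,215) and (299,285). The black one in the rack fits. The T-bar is at (430,284) and the knob at (482,292). The tank slot is at (165,312) and the round hole at (111,334). I'll confirm this in crops.

```bash
python3 - <<'E'
import cv2,numpy as np
a=cv2.imread("pics/scene0.png");b=cv2.imread("pics/side0.png")
def c(im,x,y,w,h): return cv2.resize(im[y:y+h,x:x+w],(400,300),interpolation=cv2.INTER_CUBIC)
cv2.imwrite("pics/crop0.png",np.vstack([np.hstack([c(a,345,255,80,60),c(a,125,282,80,60)]),np.hstack([c(b,240,255,80,60),c(b,300,135,80,60)])]))
E
cat > h.py <<'E'
from station import env, viewer
import cv2,numpy as np
from scipy.spatial.transform import Rotation as R
def pose(n,s=None):
    c=viewer.get_calibration(n)
    if n!="wrist": return c,np.array(c["cam_to_world"])
    s=s or env.observe(); T=np.eye(4);T[:3,:3]=R.from_rotvec(s["tool_rot"]).as_matrix();T[:3,3]=s["ee_pos"]
    return c,T@np.array(c["hand_eye"])
def ray(n,uv,s=None):
    c,T=pose(n,s);K=np.array([[c["fx"],0,c["cx"]],[0,c["fy"],c["cy"]],[0,0,1]])
    p=cv2.undistortPoints(np.array([[uv]],float),K,np.array(c["D"]))[0,0]
    d=T[:3,:3]@np.array([p[0],-p[1],-1]);return T[:3,3],d/np.linalg.norm(d)
def tri(rs):
    A=sum(np.eye(3)-np.outer(d,d) for o,d in rs);b=sum((np.eye(3)-np.outer(d,d))@o for o,d in rs)
    x=np.linalg.solve(A,b);return x,[np.linalg.norm(np.cross(d,x-o)) for o,d in rs]
def onz(r,z): o,d=r; return o+d*(z-o[2])/d[2]
E
python3 - <<'E'
from h import *
for n in ["scene","side"]:
    for l in ["long_gauge_grip","slot","short_gauge_grip","stem_grip"]:
        c,T=pose(n)
        print(n,l,[(round(r["p"],2),np.round(T[:3,:3]@r["point"]+T[:3,3],3).tolist()) for r in viewer.spot_in(n,l)])
E
```

```text
scene long_gauge_grip [(0.71, [0.467, -0.003, 0.093])]
scene slot [(0.77, [0.548, -0.31, 0.101])]
scene short_gauge_grip [(0.94, [0.538, 0.342, 0.109])]
scene stem_grip [(0.87, [0.515, 0.241, 0.11])]
side long_gauge_grip [(0.97, [0.286, 0.183, 0.086]), (0.87, [0.479, 0.157, 0.104]), (0.63, [0.448, 0.008, 0.085])]
side slot [(0.71, [0.5, -0.239, 0.099])]
side short_gauge_grip [(0.65, [0.53, 0.352, 0.105])]
side stem_grip [(0.73, [0.506, 0.259, 0.104]), (0.33, [0.535, 0.353, 0.104])]
```

View pics/crop0.png

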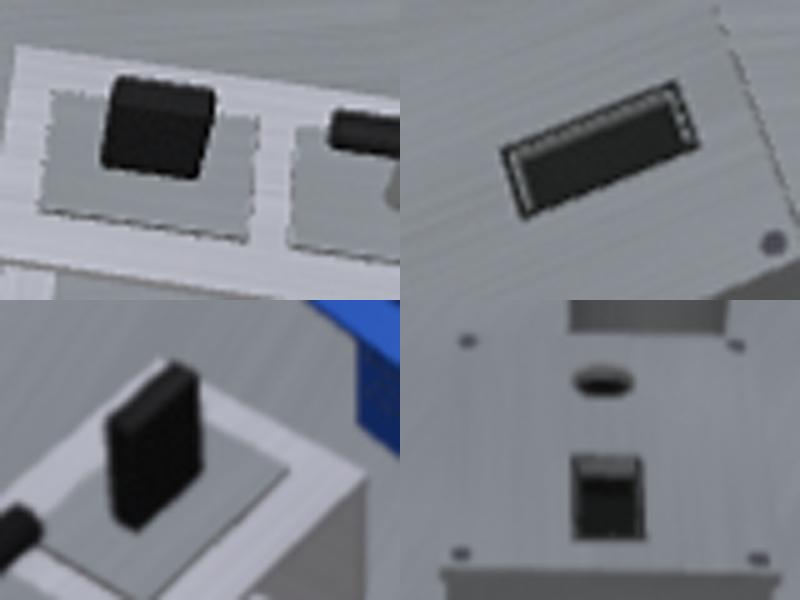

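The crop confirms the black flat slab grip upright on its steel cap in the end bay. The slot shows as an oblong in both views. Next, triangulation.

Run:
```python
from h import *
def t(name,a,b,s=(345,255),d=(240,255)):
    f=lambda o,p:(o[0]+(p[0]+.5)/5-.5,o[1]+(p[1]+.5)/5-.5)
    x,e=tri([ray("scene",f(s,a)),ray("side",f(d,b))]);print(name,np.round(x,4),np.round(e,4));return x
g=[t("g--",(118,75),(200,75)),t("g-+",(112,96),(178,62)),t("g+-",(215,88),(120,133)),t("g++",(212,110),(107,118))]
print(np.mean(g,0))
s=(125,282);d=(300,135)
q=[t("s--",(101,147),(242,155),s,d),t("s-+",(123,220),(172,155),s,d),t("s++",(300,147),(174,240),s,d),t("s+-",(278,80),(246,240),s,d)]
print(np.mean(q,0)); v=q[2]+q[3]-q[0]-q[1];print("slot yaw of y axis from world y deg",np.degrees(np.arctan2(-v[0],v[1])),np.linalg.norm(v/2))
# cap corners in the scene crop on plane z=0.105
c=[onz(ray("scene",(345+x/5,255+y/5)),0.105) for x,y in [(50,92),(258,118),(247,240),(38,211)]]
print(np.round(c,4),np.mean(c,0));v=c[1]+c[2]-c[0]-c[3];print(np.degrees(np.arctan2(-v[0],v[1])),np.linalg.norm(v/2))
# slot on z .1
c=[onz(ray("scene",(125+x/5,282+y/5)),0.1) for x,y in [(101,147),(123,220),(300,147),(278,80)]]
print(np.mean(c,0));v=c[2]+c[3]-c[0]-c[1];print(np.degrees(np.arctan2(-v[0],v[1])),np.linalg.norm(v/2))
c=[onz(ray("side",(300+x/5,135+y/5)),0.1) for x,y in [(242,155),(172,155),(174,240),(246,240)]]
print(np.mean(c,0));v=c[2]+c[3]-c[0]-c[1];print(np.degrees(np.arctan2(-v[0],v[1])))
m=R.from_rotvec(env.observe()["tool_rot"]).as_matrix();print(m.round(3))
```

```text
g-- [0.4741 0.1353 0.1552] [0.0006 0.0006]
g-+ [0.4838 0.1318 0.1552] [0.0011 0.0011]
g+- [0.4858 0.1723 0.1573] [0.0022 0.0022]
g++ [0.4941 0.1685 0.157 ] [0.0008 0.0008]
[0.48443054 0.15198865 0.15620198]
s-- [ 0.4961 -0.3038  0.0991] [0.0008 0.0008]
s-+ [ 0.5276 -0.292   0.0981] [0.0006 0.0006]
s++ [ 0.5025 -0.2273  0.0976] [0.0009 0.0009]
s+- [ 0.4717 -0.2384  0.0984] [0.0005 0.0005]
[ 0.49947566 -0.26536843  0.09829676]
slot yaw of y axis from world y deg 20.857630571947922 0.06955961841760505
[[0.4497 0.1161 0.105 ]
 [0.4695 0.1993 0.105 ]
 [0.5244 0.1843 0.105 ]
 [0.5044 0.1037 0.105 ]] [0.48698322 0.15081518 0.105     ]
-13.650930501829588 0.08428495986133719
[ 0.50071074 -0.26448002  0.1       ]
20.56818522653703 0.06946372563903151
[ 0.49754331 -0.26092614  0.1       ]
20.766462219594047
[[ 0.954  0.3    0.   ]
 [ 0.3   -0.954  0.   ]
 [ 0.    -0.    -1.   ]]
```

Heights agree with the text: the grip top reads 0.156 (expected 0.158) and the tank top 0.098 (expected 0.100). Grip is at about (0.486, 0.151) with yaw −13.7°. Slot is at about (0.4995, −0.264) with yaw +20.7°. On the way to the rack I'll pass over the tank, turn the tool about +59° and take a wrist picture.

```bash
python3 -m handwheel '[0.022,0.0285,0.005,0,0,4.2,1, 0.022,0.0285,0.005,0,0,4.2,1, 0.022,0.0285,0.005,0,0,4.2,1, 0.022,0.0285,0.005,0,0,4.2,1, 0.022,0.0285,0.005,0,0,4.2,1, 0.022,0.0285,0.005,0,0,4.2,1, 0.022,0.0285,0.005,0,0,4.2,1, 0.022,0.0285,0.005,0,0,4.2,1, 0.022,0.0285,0.005,0,0,4.2,1, 0.022,0.0285,0.005,0,0,4.2,1, 0.022,0.0285,0.005,0,0,4.2,1, 0.022,0.0285,0.005,0,0,4.2,1, 0.022,0.0285,0.005,0,0,4.2,1, 0.022,0.0285,0.005,0,0,4.2,1, 0,0,0,0,0,0,1, 0,0,0,0,0,0,1]' 30
python3 - <<'E'
from h import *
s=env.observe();im=viewer.camera("wrist");cv2.imwrite("pics/w1.png",im[:,:,::-1])
import json;json.dump({k:np.array(v).tolist() for k,v in s.items()},open("w1.json","w"))
print(s["t"],s["ee_pos"],s["tool_rot"])
E
```

```text
t: 1.88
ee_pos: [0.519, -0.2675, 0.2842]
tool_rot: [2.468, 1.943, 0.0]
contact_force: [-0.2, -0.1, -0.6]
grip_width: 0.999
1.8833 [ 0.51896668 -0.2675483   0.28424884] [2.46820826e+00 1.94268303e+00 2.89076834e-04]
```

View pics/w1.png

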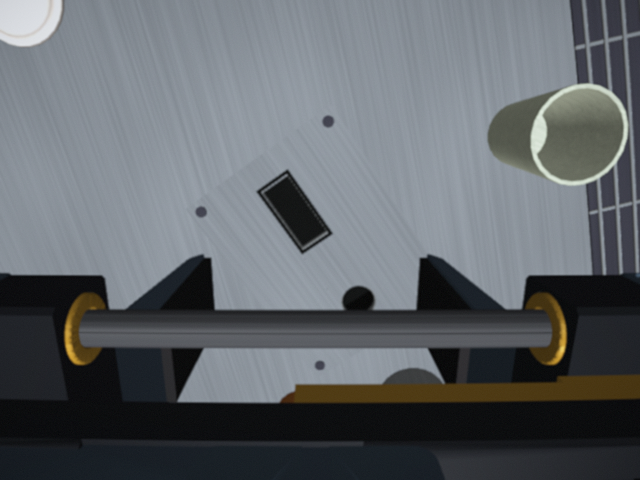

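The wrist view shows the slot with corners at about (287,169), (332,234), (303,253), (257,190), and the round hole at (358,299).

Run:
```python
from h import *
import json;s=json.load(open("w1.json"))
c=[onz(ray("wrist",p,s),0.1) for p in [(303,253),(257,190),(287,169),(332,234)]]
print(np.round(c,4),np.mean(c,0));v=c[1]+c[2]-c[0]-c[3];print(np.degrees(np.arctan2(-v[0],v[1])),np.linalg.norm(v/2))
h=onz(ray("wrist",(358,299),s),.1);print(h,np.linalg.norm(h-np.mean(c,0)))
x,e=tri([ray("wrist",np.mean([(303,253),(257,190),(287,169),(332,234)],0),s),ray("scene",(165.0,311.6)),ray("side",(341.6,174.4))]);print(x,e)
m=R.from_rotvec(s["tool_rot"]).as_matrix();print(np.degrees(np.arctan2(m[1,1],m[0,1])),m[:,2])
```

```text
[[ 0.4997 -0.3033  0.1   ]
 [ 0.4746 -0.2381  0.1   ]
 [ 0.5046 -0.2267  0.1   ]
 [ 0.5293 -0.2922  0.1   ]] [ 0.50206876 -0.26508088  0.1       ]
20.856241830111696 0.06995445755416752
[ 0.53886254 -0.35916296  0.1       ] 0.10102089031423603
[ 0.50005316 -0.26549545  0.09671737] [np.float64(0.0016169358680335495), np.float64(0.0010071916555335896), np.float64(0.0008459175912473769)]
-13.58868232591982 [ 4.92632754e-04 -3.28291649e-04 -9.99999825e-01]
```

```bash
python3 -m handwheel '[-0.0027,0.0349,-0.003,0,0,0,1, -0.0027,0.0349,-0.003,0,0,0,1, -0.0027,0.0349,-0.003,0,0,0,1, -0.0027,0.0349,-0.003,0,0,0,1, -0.0027,0.0349,-0.003,0,0,0,1, -0.0027,0.0349,-0.003,0,0,0,1, -0.0027,0.0349,-0.003,0,0,0,1, -0.0027,0.0349,-0.003,0,0,0,1, -0.0027,0.0349,-0.003,0,0,0,1, -0.0027,0.0349,-0.003,0,0,0,1, -0.0027,0.0349,-0.003,0,0,0,1, -0.0027,0.0349,-0.003,0,0,0,1, 0,0,0,0,0,0,1, 0,0,0,0,0,0,1]'
python3 - <<'E'
from h import *
s=env.observe();im=viewer.camera("wrist");cv2.imwrite("pics/w2.png",im[:,:,::-1])
import json;json.dump({k:np.array(v).tolist() for k,v in s.items()},open("w2.json","w"))
print(s["t"],s["ee_pos"],s["tool_rot"])
E
```

```text
t: 3.1
ee_pos: [0.4854, 0.1503, 0.2476]
tool_rot: [-2.47, -1.941, 0.001]
contact_force: [0.8, -0.1, 0.1]
grip_width: 1.0
3.1 [0.48538454 0.15029778 0.24755484] [-2.47025673e+00 -1.94068893e+00  1.08780373e-03]
```

View pics/w2.png

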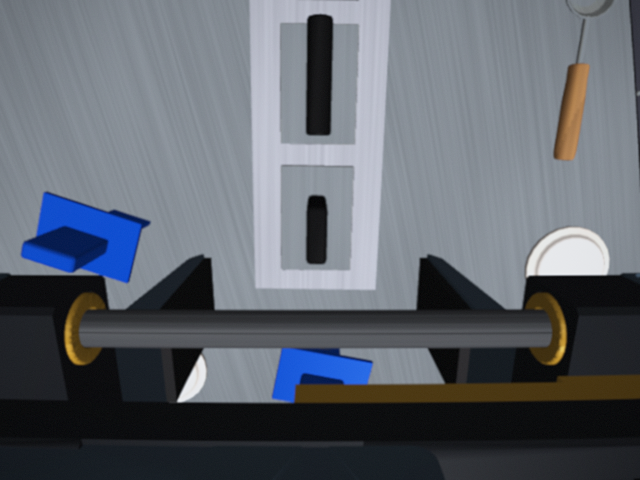

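Run:
```python
from h import *
import json;s=json.load(open("w2.json"))
c=[onz(ray("wrist",p,s),0.158) for p in [(306.5,264),(306.5,207),(327,207),(327,264)]]
print(np.round(c,4),np.mean(c,0));v=c[1]+c[2]-c[0]-c[3];print(np.degrees(np.arctan2(-v[0],v[1])),np.linalg.norm(v/2))
print(tri([ray("wrist",(316.7,235.5),s),ray("scene",(345+164/5,255+92/5)),ray("side",(240+151/5,255+97/5))]))
c=[onz(ray("wrist",p,s),0.105) for p in [(282,270),(282,165),(353,165),(351,270)]]
print(np.mean(c,0));v=c[1]+c[2]-c[0]-c[3];print(np.degrees(np.arctan2(-v[0],v[1])),np.linalg.norm(v/2))
```

```text
[[0.476  0.134  0.158 ]
 [0.4854 0.1716 0.158 ]
 [0.4982 0.1685 0.158 ]
 [0.4893 0.1307 0.158 ]] [0.48722976 0.15117785 0.158     ]
-13.648380999807873 0.03878878411140013
(array([0.48545202, 0.15174155, 0.15539322]), [np.float64(0.001888761500697723), np.float64(0.0014260188724010286), np.float64(0.0012192384900192464)])
[0.48756168 0.15089458 0.105     ]
-14.174782445095028 0.08421115764432921
```

```bash
python3 -m handwheel '[0.0015,0.001,-0.0187,0,0,0,1, 0,0,-0.0187,0,0,0,1, 0,0,-0.0187,0,0,0,1, 0,0,-0.0187,0,0,0,0.3, 0,0,-0.0187,0,0,0,0, 0,0,-0.0187,0,0,0,0, 0,0,-0.0187,0,0,0,0, 0,0,0,0,0,0,-0.3, 0,0,0,0,0,0,-1, 0,0,0,0,0,0,-1, 0,0,0,0,0,0,-1, 0,0,0,0,0,0,-1, 0,0,0,0,0,0,-1, 0,0,0,0,0,0,-1]' 35
python3 - <<'E'
from h import *
s=env.observe();print(s["t"],s["ee_pos"],s["contact_force"],s["wrist_torque"],s["grip_width"])
im=viewer.camera("side");cv2.imwrite("pics/s3.png",cv2.resize(im[200:400,150:400,::-1],(750,600)))
E
```

```text
t: 4.32
ee_pos: [0.4874, 0.1511, 0.1176]
tool_rot: [2.471, 1.94, 0.001]
contact_force: [-0.1, 0.1, 0.7]
grip_width: 0.234
4.3167 [0.48743563 0.15114259 0.1175829 ] [-0.0720824   0.06385295  0.73658902] [-0.03723822 -0.07930145  0.00506208] 0.2339832315225736
```

View pics/s3.png

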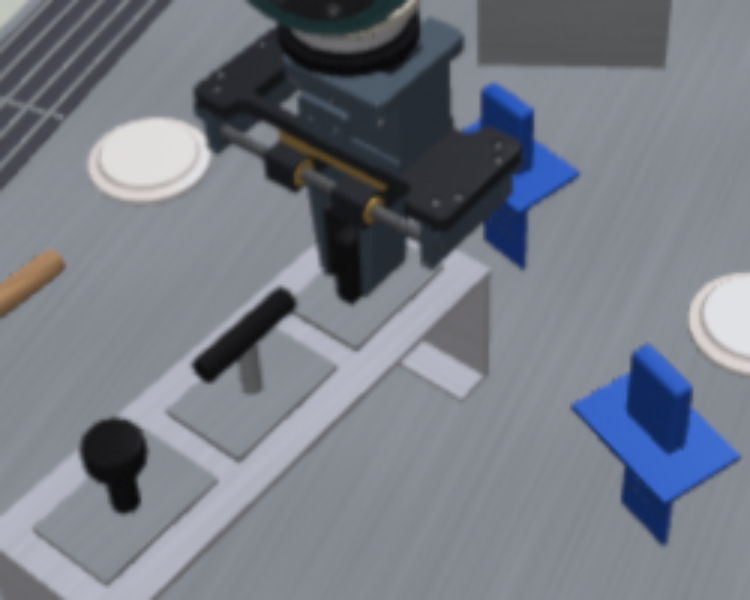

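The fingers straddle the black grip but are still closing (about 21 mm open). I'll let them finish.

```bash
python3 -m handwheel '[0,0,0,0,0,0,-1, 0,0,0,0,0,0,-1, 0,0,0,0,0,0,-1, 0,0,0,0,0,0,-1, 0,0,0,0,0,0,-1]' 35
```

```text
t: 4.78
ee_pos: [0.4872, 0.1511, 0.1173]
tool_rot: [-2.471, -1.94, 0.0]
contact_force: [-2.7, -0.7, 6.1]
grip_width: 0.148
```

Opening is 13.5 mm, so the 14 mm grip is held. Lifting straight up.

```bash
python3 -m handwheel '[0,0,0.008,0,0,0,-1, 0,0,0.015,0,0,0,-1, 0,0,0.018,0,0,0,-1, 0,0,0.02,0,0,0,-1, 0,0,0.02,0,0,0,-1, 0,0,0.02,0,0,0,-1, 0,0,0.02,0,0,0,-1, 0,0,0.014,0,0,0,-1, 0,0,0,0,0,0,-1]' 35
python3 - <<'E'
from h import *
s=env.observe();print(s["t"],s["ee_pos"],s["contact_force"],s["wrist_torque"],s["grip_width"])
im=viewer.camera("side");cv2.imwrite("pics/s4.png",cv2.resize(im[150:400,130:430,::-1],(720,600)))
im=viewer.camera("wrist");cv2.imwrite("pics/w4.png",im[:,:,::-1])
E
```

```text
t: 5.53
ee_pos: [0.4884, 0.1514, 0.2551]
tool_rot: [2.47, 1.939, 0.006]
contact_force: [0.6, 0.4, -1.2]
grip_width: 0.151
5.5333 [0.48836158 0.15142092 0.2551185 ] [ 0.55519454  0.36966688 -1.21876799] [ 0.02333343 -0.10587545  0.03597416] 0.15098536091542855
```

View pics/s4.png

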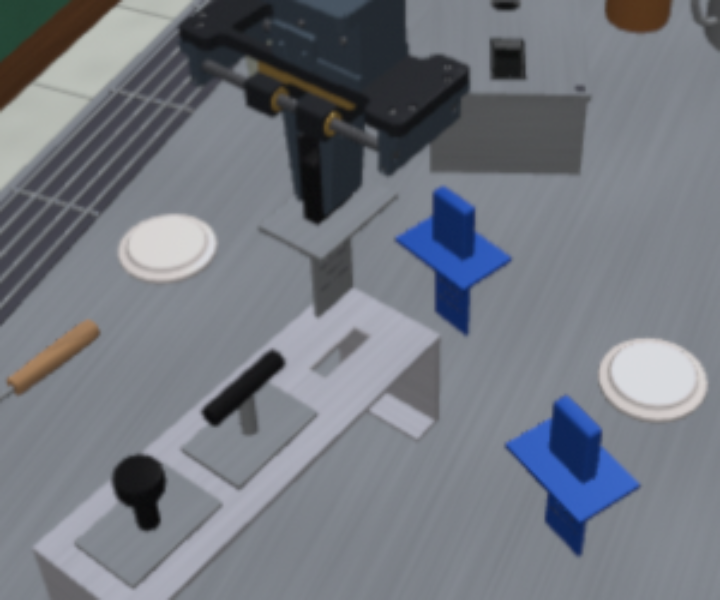

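View pics/w4.png

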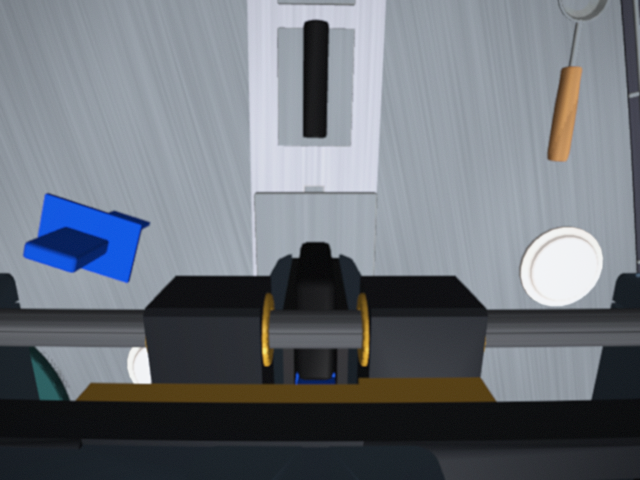

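The side view shows the gauge hanging upright in the fingers, clear of the rack, with the other two still in place. Moving over the tank and turning +34.4°.

```bash
python3 -m handwheel '[0.001,-0.018,0,0,0,2.46,-1, 0.001,-0.0306,0,0,0,2.46,-1, 0.001,-0.0306,0,0,0,2.46,-1, 0.001,-0.0306,0,0,0,2.46,-1, 0.001,-0.0306,0,0,0,2.46,-1, 0.001,-0.0306,0,0,0,2.46,-1, 0.001,-0.0306,0,0,0,2.46,-1, 0.001,-0.0306,0,0,0,2.46,-1, 0.001,-0.0306,0,0,0,2.46,-1, 0.001,-0.0306,0,0,0,2.46,-1, 0.001,-0.0306,0,0,0,2.46,-1, 0.001,-0.0306,0,0,0,2.46,-1, 0.001,-0.0306,0,0,0,2.46,-1, 0.001,-0.0306,0,0,0,2.46,-1, 0,0,0,0,0,0,-1, 0,0,0,0,0,0,-1, 0,0,0,0,0,0,-1, 0,0,0,0,0,0,-1]' 35
python3 - <<'E'
from h import *
s=env.observe();print(s["t"],s["ee_pos"],s["contact_force"],s["grip_width"])
m=R.from_rotvec(s["tool_rot"]).as_matrix();print(np.degrees(np.arctan2(m[1,1],m[0,1])),m[:,2])
im=viewer.camera("side");a=cv2.resize(im[60:240,260:440,::-1],(400,400))
im=viewer.camera("scene");b=cv2.resize(im[200:400,70:270,::-1],(400,400))
cv2.imwrite("pics/s5.png",np.hstack([a,b]))
E
```

```text
t: 7.13
ee_pos: [0.5008, -0.2638, 0.2512]
tool_rot: [-1.785, -2.583, -0.0]
contact_force: [0.0, -0.1, -2.4]
grip_width: 0.152
7.1333 [ 0.50077348 -0.26375414  0.25117418] [ 0.00633343 -0.13444125 -2.40301779] 0.15177839321628275
20.71735385192239 [-1.19554317e-03  8.37858837e-04 -9.99998934e-01]
```

View pics/s5.png

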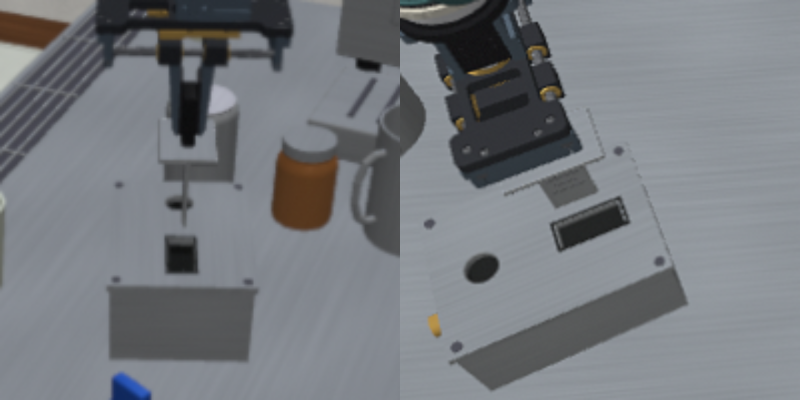

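```bash
python3 - <<'E'
from h import *
print(tri([ray("scene",(70+176.5/2,200+198.5/2)),ray("side",(260+183.5*.45,60+226*.45))]))
E
python3 -m handwheel '[0.0005,-0.001,-0.015,0,0,0,-1, 0,0,-0.015,0,0,0,-1, 0,0,-0.006,0,0,0,-1, 0,0,0,0,0,0,-1, 0,0,0,0,0,0,-1]' 35
python3 - <<'E'
from h import *
s=env.observe();print(s["t"],s["ee_pos"],s["contact_force"],s["grip_width"])
im=viewer.camera("side");cv2.imwrite("pics/side6.png",im[:,:,::-1]);a=cv2.resize(im[100:200,300:400,::-1],(400,400),interpolation=2)
im=viewer.camera("scene");cv2.imwrite("pics/scene6.png",im[:,:,::-1]);b=cv2.resize(im[255:355,110:210,::-1],(400,400),interpolation=2)
cv2.imwrite("pics/s6.png",np.hstack([a,b]))
E
```

```text
(array([ 0.49559647, -0.26598718,  0.13527725]), [np.float64(0.0037744828987146227), np.float64(0.0037744828987146175)])
t: 7.65
ee_pos: [0.5018, -0.2654, 0.2162]
tool_rot: [-1.785, -2.585, 0.0]
contact_force: [1.3, -0.3, -2.3]
grip_width: 0.153
7.65 [ 0.50175294 -0.26541202  0.21622837] [ 1.30448971 -0.32849477 -2.31140505] 0.1528337871664782
```

View pics/s6.png

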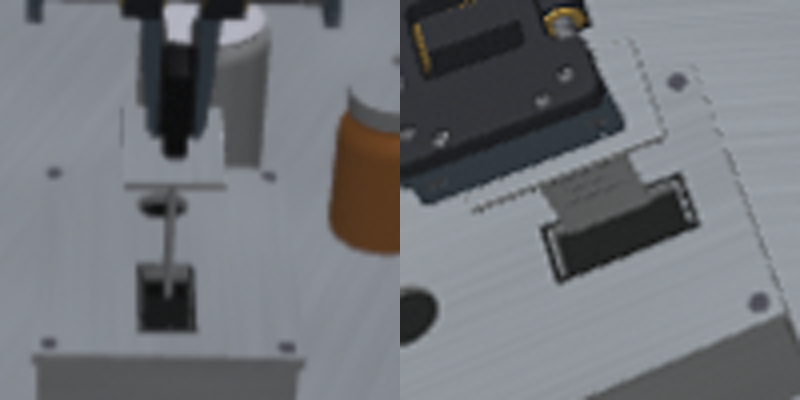

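Run:
```python
from h import *
x,e=tri([ray("scene",(110+248/4,255+207/4)),ray("side",(300+167/4,100+297/4))]);print(x,e)
y=np.array([-.355,.935,0]);print(x-0.02*y)
# expected projection of the blade bottom ends if centred at TCP
for sgn in (-1,1):
  p=np.array([.5018,-.2654,.1145])+sgn*.02*y
  for n,o in (("scene",(110,255)),("side",(300,100))):
    c,T=pose(n);q=np.linalg.inv(T)@np.r_[p,1];q=q[:3]*[1,-1,-1]
    K=np.array([[c["fx"],0,c["cx"]],[0,c["fy"],c["cy"]],[0,0,1]])
    u=cv2.projectPoints(q[None],np.zeros(3),np.zeros(3),K,np.array(c["D"]))[0].ravel();print(sgn,n,(u-o)*4)
```

```text
[ 0.49459625 -0.25078247  0.10698987] [np.float64(0.0005678481098535043), np.float64(0.0005678481098534842)]
[ 0.50169625 -0.26948247  0.10698987]
-1 scene [168.92102077 231.27689902]
-1 side [162.87479611 252.13432108]
1 scene [251.7174684  198.46216522]
1 side [164.20627542 290.46266477]
```

The blade bottom sits centred across the slot and inside it lengthwise, with an estimated offset of about 4 mm toward −y (margin 10 mm). I'll nudge it and lower.

```bash
python3 -m handwheel '[-0.001,0.002,0,0,0,0,-1, 0,0,-0.01,0,0,0,-1, 0,0,-0.01,0,0,0,-1, 0,0,-0.01,0,0,0,-1, 0,0,-0.01,0,0,0,-1, 0,0,-0.01,0,0,0,-1, 0,0,-0.01,0,0,0,-1, 0,0,-0.01,0,0,0,-1, 0,0,-0.01,0,0,0,-1, 0,0,0,0,0,0,-1, 0,0,0,0,0,0,-1]' 35
python3 - <<'E'
from h import *
s=env.observe();print(s["t"],s["ee_pos"],s["contact_force"],s["wrist_torque"],s["grip_width"])
im=viewer.camera("side");a=cv2.resize(im[100:200,300:400,::-1],(400,400),interpolation=2)
im=viewer.camera("scene");b=cv2.resize(im[255:355,110:210,::-1],(400,400),interpolation=2)
cv2.imwrite("pics/s7.png",np.hstack([a,b]))
E
```

```text
t: 8.67
ee_pos: [0.5004, -0.2636, 0.1354]
tool_rot: [-1.785, -2.583, 0.0]
contact_force: [0.6, 0.3, -1.5]
grip_width: 0.15
8.6667 [ 0.50040621 -0.26359884  0.13539415] [ 0.60257882  0.34714868 -1.49464933] [-0.00637084 -0.12418842 -0.00037073] 0.15039811089197222
```

View pics/s7.png

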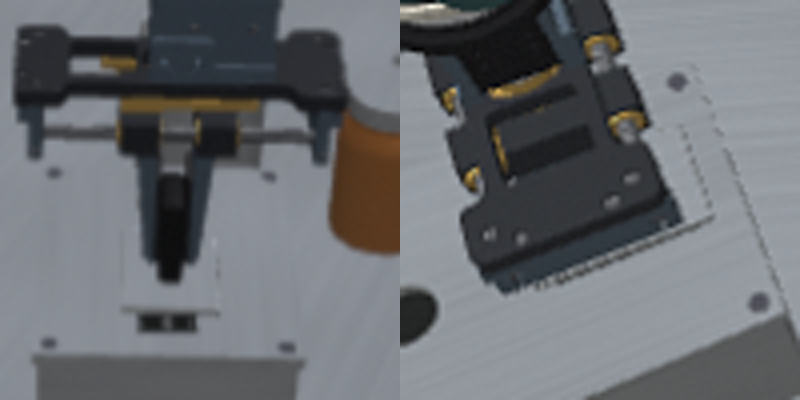

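The blade is in the slot and the force is unchanged. The last 18 mm I'll do slowly, watching for contact.

```bash
python3 -m handwheel '[0,0,-0.006,0,0,0,-1, 0,0,-0.006,0,0,0,-1, 0,0,-0.003,0,0,0,-1, 0,0,-0.001,0,0,0,-1, 0,0,-0.001,0,0,0,-1, 0,0,0,0,0,0,-1, 0,0,0,0,0,0,-1]' 35
```

```text
t: 9.35
ee_pos: [0.5007, -0.2638, 0.1191]
tool_rot: [1.786, 2.584, -0.0]
contact_force: [0.7, 0.5, -2.5]
grip_width: 0.151
```

```bash
python3 -m handwheel '[0,0,-0.001,0,0,0,-1, 0,0,-0.001,0,0,0,-1, 0,0,0,0,0,0,-1]' 35;  python3 -m handwheel '[0,0,-0.001,0,0,0,-1, 0,0,0,0,0,0,-1]' 35
```

```text
t: 9.6
ee_pos: [0.5009, -0.2639, 0.1173]
tool_rot: [1.786, 2.584, 0.0]
contact_force: [-1.1, 0.9, 2.5]
grip_width: 0.15
t: 9.77
ee_pos: [0.5009, -0.2639, 0.1173]
tool_rot: [-1.786, -2.584, 0.0]
contact_force: [-8.1, 4.2, 20.0]
grip_width: 0.15
```

The cap is seated at TCP z = 0.1173, the same height as at the grasp, and the force is rising. I'll relieve 1 mm, open, then retreat straight up.

```bash
python3 -m handwheel '[0,0,0.001,0,0,0,-1, 0,0,0,0,0,0,-0.4, 0,0,0,0,0,0,0, 0,0,0,0,0,0,0, 0,0,0,0,0,0,0, 0,0,0,0,0,0,0, 0,0,0,0,0,0,0]' 35
python3 - <<'E'
from h import *
s=env.observe();print(s["t"],s["ee_pos"],s["contact_force"],s["grip_width"])
im=viewer.camera("side");a=cv2.resize(im[100:200,300:400,::-1],(400,400),interpolation=2)
im=viewer.camera("scene");b=cv2.resize(im[255:355,110:210,::-1],(400,400),interpolation=2)
cv2.imwrite("pics/s8.png",np.hstack([a,b]))
E
```

```text
t: 10.35
ee_pos: [0.5006, -0.2637, 0.1169]
tool_rot: [-1.786, -2.584, 0.0]
contact_force: [0.5, -0.3, 0.5]
grip_width: 0.499
10.35 [ 0.50063523 -0.26374257  0.11694803] [ 0.51380981 -0.34179487  0.5250586 ] 0.49885416732347987
```

View pics/s8.png

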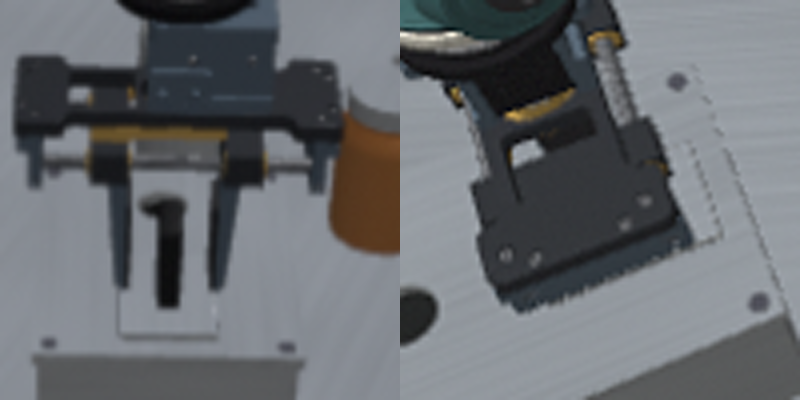

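Released: the cap lies flat on the tank and the fingers are clear on both sides. Retreating up, then back out of the view.

```bash
python3 -m handwheel '[0,0,0.015,0,0,0,0, 0,0,0.025,0,0,0,0, 0,0,0.025,0,0,0,0, 0,0,0.025,0,0,0,0, 0,0,0.025,0,0,0,0, 0,0,0.025,0,0,0,0, 0.01,0.03,0,0,0,0,0, 0.01,0.03,0,0,0,0,0, 0.01,0.03,0,0,0,0,0, 0.01,0.03,0,0,0,0,0, 0.01,0.03,0,0,0,0,0, 0,0,0,0,0,0,0, 0,0,0,0,0,0,0]'
python3 - <<'E'
from h import *
s=env.observe();print(s["t"],s["ee_pos"],s["contact_force"],s["grip_width"])
im=viewer.camera("side");cv2.imwrite("pics/side9.png",im[:,:,::-1]);a=cv2.resize(im[100:200,300:400,::-1],(400,400),interpolation=2)
im=viewer.camera("scene");cv2.imwrite("pics/scene9.png",im[:,:,::-1]);b=cv2.resize(im[255:355,110:210,::-1],(400,400),interpolation=2)
cv2.imwrite("pics/s9.png",np.hstack([a,b]))
for n in ("scene","side"):
    for l in ["long_gauge_grip","short_gauge_grip","stem_grip"]:
        c,T=pose(n)
        print(n,l,[(round(r["p"],2),np.round(T[:3,:3]@r["point"]+T[:3,3],3).tolist()) for r in viewer.spot_in(n,l)])
E
```

```text
t: 11.53
ee_pos: [0.5509, -0.1126, 0.257]
tool_rot: [-1.783, -2.587, 0.0]
contact_force: [-0.5, -0.4, -0.1]
grip_width: 0.501
11.5333 [ 0.55090748 -0.11258886  0.25699379] [-0.54859247 -0.38667266 -0.08038821] 0.5006373480364993
scene long_gauge_grip [(0.93, [0.303, 0.174, 0.089]), (0.81, [0.511, -0.259, 0.107]), (0.6, [0.469, -0.002, 0.094]), (0.39, [0.555, -0.318, 0.099])]
scene short_gauge_grip [(0.94, [0.537, 0.34, 0.107])]
scene stem_grip [(0.84, [0.516, 0.241, 0.112])]
side long_gauge_grip [(0.87, [0.29, 0.184, 0.092]), (0.83, [0.49, -0.247, 0.103]), (0.76, [0.448, 0.006, 0.085])]
side short_gauge_grip [(0.66, [0.535, 0.351, 0.104])]
side stem_grip [(0.57, [0.505, 0.258, 0.104])]
```

View pics/s9.png

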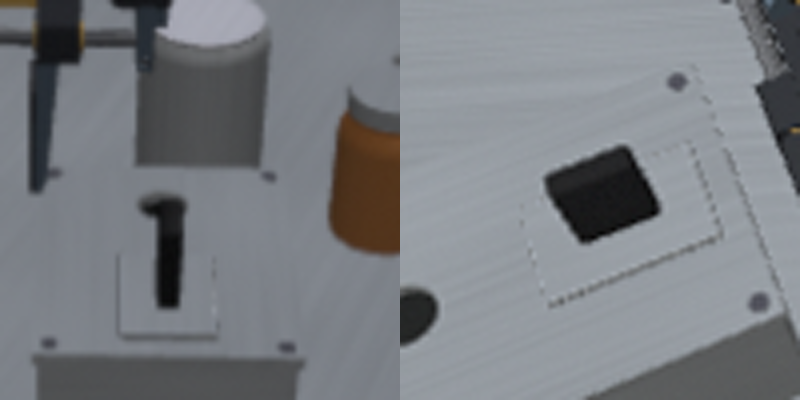

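View pics/scene9.png

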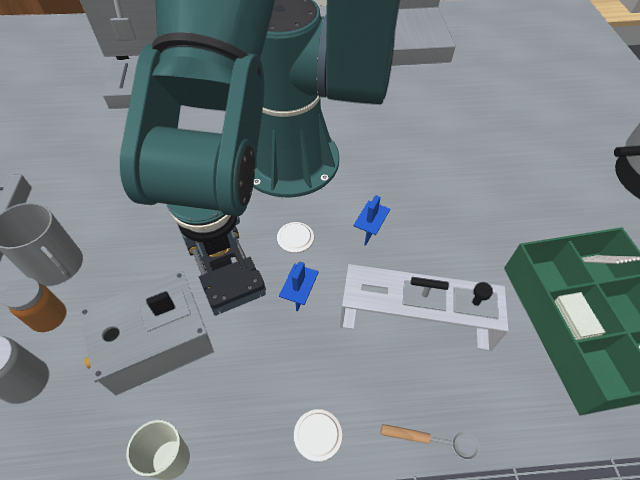

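Run:
```python
from h import *
from station import job
c=[onz(ray("scene",(110+x/4,255+y/4)),.105) for x,y in [(122,205),(150,305),(322,238),(290,142)]]
print(np.mean(c,0));v=c[2]+c[3]-c[0]-c[1];print(np.degrees(np.arctan2(-v[0],v[1])),np.linalg.norm(v/2))
print(tri([ray("scene",(110+190/4,255+166/4)),ray("side",(300+163/4,100+204/4))]))
s=env.observe();print(s["qd"].round(3),s["contact_force"])
if np.hypot(*(np.mean(c,0)-[.5005,-.265,.105])[:2])<.01: job.close_job();print("closed")
```

```text
[ 0.50069341 -0.26276954  0.105     ]
19.798491524179028 0.08271805155265226
(array([ 0.5023228 , -0.26099791,  0.16293673]), [np.float64(0.0003948130392038062), np.float64(0.00039481303920366016)])
[ 0.006  0.    -0.     0.001  0.001  0.001] [-0.34900896 -0.27029001  0.22634829]
the job is handed in; nothing more can be done
closed
```

I took the black flat-gripped long gauge from the end bay of the rack and lowered its blade into the tank's oblong slot until the cap plate rested on the tank. I then let go, backed the gripper off and handed the job in at about 12 s of the 40 s allowed. The hand-in reports no verdict, so what follows is from my own checks.

**Placement:**
- The cap measured about 2–3 mm from the slot centre in plan and about 1° off the slot's line.
- The cap seated with the tool at z = 0.1173, the same height as when I gripped the gauge in the rack. The force there rose to about 20 N.
- In the last pictures the cap lies flat and the gripper is clear of everything.

**Other instruments:** the T-bar and the knob gauge are where they started, within 5 mm by the recognition network.

**Checks that disagreed:**
- The last two-view reading of the grip's top gave 0.163 instead of 0.158. I put this down to rough corner picking, because the contact height and the flat cap both say the gauge is seated.
- The network's first slot reading in the scene camera was about 65 mm off, so I used my own two-view measurement and a wrist view instead.
- The network also marked the blue look-alikes as the long gauge; I ruled them out by colour.

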